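Switch off the bead polisher and take off its bayonet cover

TASK

Stop the bead polisher by turning its selector back the right number of clicks to Off (the long broad mark), without going past it and before the cover is twisted. Then twist the cover a quarter turn counter-clockwise to free its ears from the clamps, lift it off, and set it down, right way up and without dropping it, in the middle of the empty cork mat. Leave the spool, the bottle, the jar and the can where they stand.

Things in the scene. Friction and masses are not known exactly. Their poses are not given: they have to be found in the camera images.
- polisher: Fixed grey machine. Origin: on the drum's axis at table level; z up, +x from the selector console to the drum. Drum radius 60; its flange, 80 above the table, has an open mouth of radius 38, covered by the cover. The console is a box 85 (x) x 100 (y), its top 90 above the table, centred at polisher x = -115, y = 0, with the selector on it.
- flange (a point): Centre of the drum's flange, 80 above the table, axes as the polisher's. Two steel clamps on it: arcs about the axis, radius 48 to 63, 12.5 tall, open inwards below; from above they run from -12 to 63 and 168 to 243 degrees counter-clockwise from +x, each shut at its clockwise end. Two small upright stops, 12 tall, at 117 and 297 degrees, radius 51 to 61.
- selector (a joint): Selector angle about the vertical, rad, positive counter-clockwise from above. 0 = Off: pointer along the polisher's +x (to the drum), at the long broad white mark. Clicks lie 0.436 (25 degrees) apart, with short thin marks: -0.436 reverse; 0.436, 0.873, 1.309 speeds. A sprung detent (about 0.05 N m) pulls it into the nearest click when let go. It starts at a speed.
- selector_grip (a point): Grip point of the selector: on its axis (polisher x = -115, y = 0), 116 above the table, in a black bar grip 44 long, 12 wide, from 98 to 132 above the table, on a round skirt of radius 24 (90 to 98 above the table). x axis along the bar towards the pointer (white line on half of the bar's top, down its end), z up.
- cover: Loose aluminium cover, about 0.18 to 0.33 kg. Origin: centre of its flat underside, z up. Disc radius 44, 8 thick; two ears 12 wide, 5 thick, on its +x and -x sides reach radius 56. It starts locked on the flange, its x within 3 degrees of the polisher's x, each ear under a clamp's clockwise end (play 2.5 up, 2 sideways).
- cover_grip (a point): Grip point of the cover: on its axis, 34 above the underside, in a bar along the cover's x, 70 long, 14 wide, 8 to 48 above the underside. Axes as the cover's. Turned counter-clockwise from above about the drum's axis, the ears leave the clamps at about 70 degrees, are quite free at 90 and meet the small stops at about 107; at 90 it lifts straight off.
- mat_free: Empty round cork mat fixed on the table, radius 72, 6 thick. Origin: centre of its underside.
- mat_taken: Equal cork mat on the other side of the machine, on which the spool stands. Origin: centre of its underside.
- spool: Spool of brass wire standing on the other mat, radius 26, 90 tall. Origin: centre of its underside.
- bottle: White bottle standing beyond the machine, to one side, radius 18, 155 tall. Origin: centre of its underside.
- jar: Low clear jar with a white lid standing beyond the machine, on the side opposite the bottle, radius 23, 55 tall. Origin: centre of its underside.
- can: Slim aluminium can standing close by the empty mat, on its side towards the robot, about 118 from the mat's centre, radius 20, 140 tall. Origin: centre of its underside.
Mind the look-alikes: they are no part of the job. What is shaped like the cover but blue, turquoise or yellow is not meant.

How it is judged (in metres and radians):
On the way, in this order (a step that is already met when the one before it is completed fails the run):
1. the selector is at Off (value of joint selector between -0.13 and 0.13 rad), for 0.2 s.
2. the cover is turned a quarter turn, still lying on the flange (angle between the x axis of cover and the x axis of polisher, either way round above 1.22 rad and horizontal distance between cover and polisher below 0.01 m and z of cover in the frame of polisher below 0.09 m), for 0.1 s.
3. the cover is lifted off the machine (z of cover in the frame of polisher above 0.11 m), for 0.05 s.
At the end, for the whole second after the job is handed in: The cover lies flat, right way up (within 4 degrees) and at rest on the empty cork mat, its centre within 20 mm of the mat's; the selector is at Off (within 0.13 rad) (all of step 1 and horizontal distance between cover and mat_free below 0.02 m and z of cover in the frame of mat_free between 0.003 and 0.01 m and angle between cover's own z axis and vertical below 0.07 rad and linear speed of cover below 0.02 m/s); the robot touches nothing.
It fails at once if the selector is turned past Off towards reverse (beyond -0.26 rad) (value of joint selector below -0.26 rad).
It fails at once if the cover is twisted (over 0.2 rad) or lifted (over 10 mm) while the selector is not at Off (value of joint selector above 0.22 rad and (angle between the x axis of cover and the x axis of polisher, either way round above 0.2 rad or z of cover in the frame of polisher above 0.09 m)).
It fails at once if the cover is let go in the air away from the drum, its underside more than 25 mm above the table (contact force between the fingers and cover below 0.05 N and horizontal distance between cover and polisher above 0.03 m and height (world z) of cover above 0.025 m).
It fails at once if the spool, bottle, jar or can is moved more than 20 mm or tipped (distance of any of spool, bottle, jar, can from where it was at the start of the episode above 0.02 m or angle between any of spool, bottle, jar, can's own z axis and vertical above 0.35 rad).
It also fails if it takes over 54 s, if anything falls off the work surface, if the arm or the gripper's body presses on something with over 40 N, if the wrist force passes 120 N, or if a joint passes its speed limit or range.

ROBOT

A 6-joint arm with a two-finger parallel gripper is mounted at the origin on the work surface. World frame = base frame: x ahead of the robot, y to its left, z up, the work surface at z = 0. Lengths are in mm, angles in degrees, forces in N, time in s.
With the tool pointing down it reaches from about 300 to 850 mm from the base axis. Payload 4.2 kg.
Tool frame: the origin (TCP) lies at the centre of the arm's flange, where the gripper is bolted on; the fingertips stand 191 mm ahead of it and the grasp point (between the pads) lies 172 mm ahead of it; z points along the fingers, y is the direction in which the jaws open and shut (so a half turn about z gives the same grasp; the last joint's range is limited). The gripper opens to 91 mm and grips with 3 to 60 N. Pads are 32 mm wide; open, the fingers measure 118 mm over their backs; the gripper's body (76 mm by 178 mm) begins 60 mm behind the grasp point.
Start: joints at [69.099, 18.312, 89.639, -0, 72.044, -1.146], TCP at [194.351, 541.157, 404.776] pointing down, gripper open.
Joint ranges: [-177.97, 177.97], [-48.28, 115.42], [12.27, 149.76], [-77.06, 257.06], [2.81, 150.46], [-146.56, 146.56]. Speed limits (degrees/s): [147.25, 147.25, 180, 180, 180, 180].

INTERFACE

Orientations are given as [roll, pitch, yaw] about the fixed x, y, z axes, in that order (R = Rz(yaw) Ry(pitch) Rx(roll)).
In Python, from workcell import status, vision, ticket gives the robot as it stands.
- The arm moves only by the shell command python3 -m jog 'ROWS' [FORCE]. ROWS is JSON, a list of rows, each a list of 7 numbers: the finger opening in m, from 0 to 0.0912, then the shift along the tool's x, y, z in m, then the turn, a rotation vector about the tool's x, y, z in rad. A call has 1 to 12 rows; each row shifts and turns the commanded pose from where the row before left it, along the tool's axes as they then stand; what a row does not reach is not made up. A row lasts 1/8 s, in which the tool goes at most 62.5 mm and 10.7 degrees, less where a joint would pass 70% of its speed; a pose out of reach is approached as far as the arm can. A call with a gripper value outside its range is refused whole. The fingers move at their own pace and stop on an object; FORCE is the grip in N (left out, the last holds). Time passes only in rows, so rows that do not move let the fingers close. It gives the time, the measured TCP pose, the force and the opening at its end, in the units of the state.
- status.state(): the state, without advancing time (a new reading comes with each control period).
- vision.grab_frame(name): name is "side" or "top" or "wrist"; returns a dict with "color" (400x640x3 uint8, blue, green, red), "depth" (400x640 float32, mm along the optical axis (not along the pixel's ray), 0 where there is no reading), "fov_y" (degrees; the focal length in pixels is half the picture's height over the tangent of half this angle, whatever the lens; pixels are square), "cx", "cy" (the principal point, pixels), "pose" (4x4, takes a point from camera to world coordinates). Camera axes: x right, y down, z forward; pixel columns grow to the right and rows downward; lengths in mm; the calibration is good to about 2 mm. A picture is of the moment at which its call begins.
- ticket.job_done(): hands the job in, once; it reports no verdict.
Trained networks look in the newest picture that a camera, given by its name, has taken for a name from the list of things; names that differ only in an ending like _2 or _b are one class to them, and where a whole thing is asked for, a point or a joint stands for the part that bears it (a point fixed in the world has none). Each returns a list of dicts, best first, with "p" (0 to 1); they miss things now and then, are a little off and sometimes report something else, mostly with a low value. They report only what shows in the picture. A call takes as long as a camera call. They do not tell look-alikes from the thing itself.
- vision.find_in(camera, label): "location" ([x, y, z] in mm, in world coordinates, good to about 4 mm: the middle of the surface that is visible of it).
- vision.silhouettes(camera, label): "pixels" (400x640 bool, what is visible of it).
The state is a dict: "time_s": time; "qpos": joint angles; "qvel": joint speeds; "effort": joint torques, N m; "ee_pos": TCP position; "ee_rot": TCP orientation; "force": force on the tool from outside, world axes, zero at the start; "torque": the same for the moment, N m; "gripper_width": finger opening in mm.
Only numpy, scipy, OpenCV 4.12 (cv2) and the standard library are available. Lean on these libraries where they do the work, as an engineer would, in place of code of your own. Each camera call takes 0.05 s, during which the arm holds its last target.

## Working session

There is one attempt and no reset: what is moved stays moved. The work goes in short steps, Python scripts to look and compute and a shell command to move; the robot and the scene stay as the last step left them, time stands still between calls to the robot, and variables do not carry over. Pictures are saved under pics/ and viewed, and the job is handed in when it is done.

```bash
mkdir -p pics; ls
python3 - <<'E'
from workcell import status, vision
import cv2,pickle
s=status.state();print({k:s[k] for k in('time_s','ee_pos','ee_rot','gripper_width','force')})
for c in("top","side","wrist"):
    f=vision.grab_frame(c);cv2.imwrite(f"pics/{c}0.png",f["color"]);pickle.dump(f,open(f"{c}0.pkl","wb"))
    print(c,f["fov_y"],f["cx"],f["cy"],f["pose"].round(3).tolist() if hasattr(f["pose"],'round') else f["pose"])
    for l in("polisher","selector","cover","mat_free","spool","bottle","jar","can"):
        for d in vision.find_in(c,l)[:4]:print(' ',l,round(d["p"],2),[round(v) for v in d["location"]])
E
```

```text
pics
{'time_s': 0.0, 'ee_pos': array([194.28178782, 540.98966028, 403.94958913]), 'ee_rot': array([-1.79900375e+02, -7.72677032e-04,  1.60245296e+02]), 'gripper_width': 90.90534207509927, 'force': array([-0.28864933,  1.0771723 ,  0.58015126])}
top 53.93900552756981 318.18824549408606 198.54799051881074 [[0.02, -0.982, 0.188, 364.81], [-1.0, -0.017, 0.018, 2.295], [-0.014, -0.189, -0.982, 975.842], [0.0, 0.0, 0.0, 1.0]]
  polisher 0.89 [499, -4, 81]
  selector 0.8 [468, -20, 96]
  cover 0.93 [708, -205, 10]
  cover 0.9 [333, -130, 8]
  cover 0.73 [579, 6, 90]
  cover 0.64 [512, 266, 8]
  mat_free 0.61 [514, 266, 7]
  spool 0.91 [500, -264, 96]
  bottle 0.72 [735, -89, 98]
  jar 0.89 [667, 146, 56]
  can 0.91 [402, 268, 131]
side 43.54715574419482 318.22479223811735 194.58550739651514 [[0.749, -0.386, 0.539, -46.716], [-0.663, -0.441, 0.605, -676.198], [0.005, -0.81, -0.586, 766.486], [0.0, 0.0, 0.0, 1.0]]
  polisher 0.88 [481, -43, 64]
  selector 0.76 [465, -23, 102]
  cover 0.78 [696, -217, 8]
  cover 0.74 [690, 257, 14]
  cover 0.69 [580, -7, 86]
  cover 0.59 [324, -143, 9]
  mat_free 0.9 [513, 260, 3]
  spool 0.83 [493, -278, 72]
  spool 0.62 [478, -39, 65]
  bottle 0.8 [733, -100, 75]
  jar 0.86 [664, 140, 45]
  jar 0.38 [574, -7, 87]
  can 0.93 [391, 264, 86]
wrist 69.17399463931827 321.10472955444095 197.13728329071657 [[0.338, 0.906, 0.253, 123.855], [0.941, -0.326, -0.092, 566.569], [-0.0, 0.269, -0.963, 384.295], [0.0, 0.0, 0.0, 1.0]]
```

View pics/top0.png

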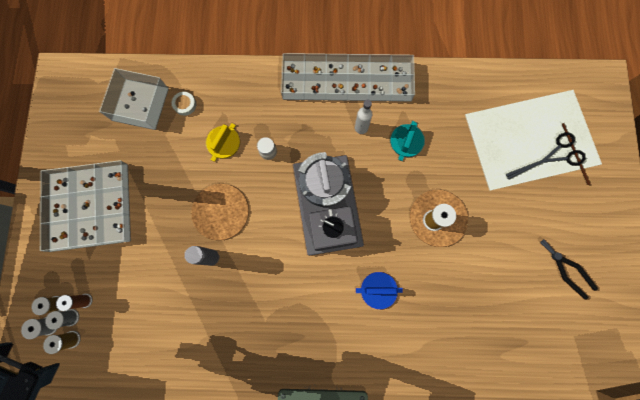

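View pics/side0.png

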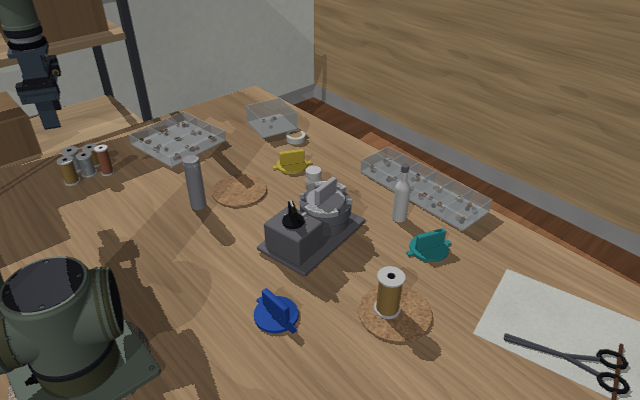

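The grey cover sits on the drum at about (325,180) in the top view and the selector at about (333,228). The empty mat is at (220,211) and the can at (201,256). Next I'll measure these accurately.

```bash
cat > h.py <<'E'
import numpy as np,cv2,pickle
def world(f):
    d=f["depth"];h,w=d.shape
    fl=h/2/np.tan(np.radians(f["fov_y"]/2))
    u,v=np.meshgrid(np.arange(w),np.arange(h))
    P=np.stack([(u-f["cx"])/fl*d,(v-f["cy"])/fl*d,d],-1)
    T=np.array(f["pose"]);W=P@T[:3,:3].T+T[:3,3];W[d<=0]=np.nan;return W
def proj(f,p):
    T=np.array(f["pose"]);q=(np.atleast_2d(p)-T[:3,3])@T[:3,:3]
    fl=200/np.tan(np.radians(f["fov_y"]/2))
    return np.c_[q[:,0]/q[:,2]*fl+f["cx"],q[:,1]/q[:,2]*fl+f["cy"]]
E
python3 - <<'E'
from h import *
f=pickle.load(open("top0.pkl","rb"));W=world(f)
x,y,z=W[...,0],W[...,1],W[...,2]
table=np.nanmedian(z[300:340,450:520]);print("table",table)
m=(abs(z-90)<5)&(abs(x-468)<75)&(abs(y+20)<75)
pts=W[m][:,:2];
m2=m.astype(np.uint8)
# console top in pixel region 
m2[:205]=0
c=W[m2>0][:,:2].astype(np.float32);r=cv2.minAreaRect(c);print("console",r,len(c))
# cover bar top z~128
b=(z>118)&(z<140)&(abs(x-580)<60)&(abs(y-3)<60)
r=cv2.minAreaRect(W[b][:,:2].astype(np.float32));print("bar",r,np.median(z[b]),b.sum(),W[b].mean(0))
b=(z>118)&(z<140)&(abs(x-465)<40)&(abs(y+22)<40)
r=cv2.minAreaRect(W[b][:,:2].astype(np.float32));print("sel",r,np.median(z[b]),b.sum(),W[b].mean(0))
# mat
hsv=cv2.cvtColor(f["color"],cv2.COLOR_BGR2HSV)
from workcell import vision
for l in("mat_free","can","polisher"):
  s=vision.silhouettes("top",l)
  if s:
    M=s[0]["pixels"];p=W[M];print(l,s[0]["p"],np.nanmedian(p,0),cv2.minEnclosingCircle(p[~np.isnan(p[:,0])][:,:2].astype(np.float32)),cv2.fitEllipse(p[~np.isnan(p[:,0])][:,:2].astype(np.float32)[::1]) if 0 else '')
cr=cv2.resize(f["color"][140:265,280:380],None,fx=6,fy=4.8,interpolation=cv2.INTER_CUBIC);cv2.imwrite("pics/top_crop.png",cr)
f=pickle.load(open("side0.pkl","rb"));cv2.imwrite("pics/side_crop.png",cv2.resize(f["color"][170:270,250:370],None,fx=5.9,fy=5.9,interpolation=cv2.INTER_CUBIC))
E
```

```text
table -0.5739548467215627
console ((475.10693359375, -15.419647216796875), (95.43267059326172, 99.14820098876953), 10.793015480041504) 1261
bar ((582.6251831054688, 4.673670768737793), (70.07669067382812, 13.86977481842041), 10.887192726135254) 127.0020336623246 195 [581.87245294   4.76556965 126.81259077]
sel ((470.24627685546875, -16.036865234375), (44.67706298828125, 12.786410331726074), 63.86440658569336) 131.25561266591916 124 [469.20792937 -16.58162996 130.66991365]
mat_free 0.79 [512.63782959 265.95133676   5.70829749] ((512.0310668945312, 266.8635559082031), 72.93278503417969) 
can 0.97 [398.69026963 268.02216453 127.89527405] ((403.32391357421875, 304.0189208984375), 45.275333404541016) 
polisher 0.86 [504.21075918  -7.06203734  82.78680555] ((541.5236206054688, -3.6659815311431885), 137.39190673828125)
```

View pics/top_crop.png

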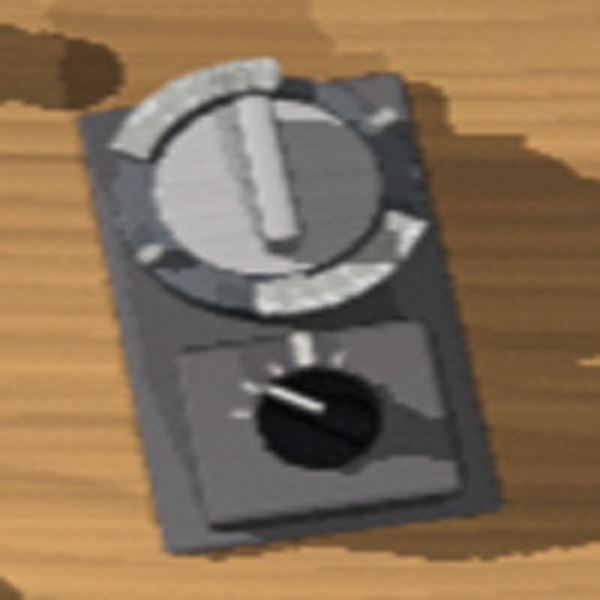

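View pics/side_crop.png

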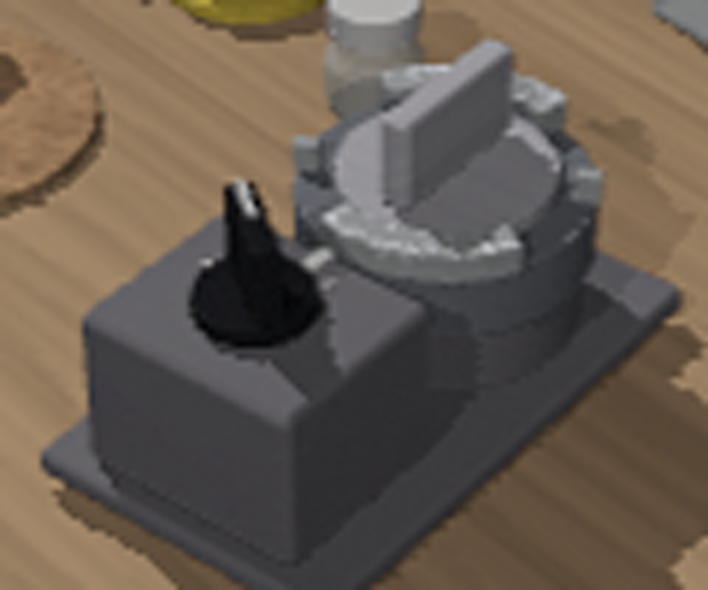

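The polisher yaw comes out near 10.6°. The bar is about 52° from Off, which means two clicks (50°). I'll move to hover over the selector, then turn the tool along the bar.

```bash
python3 -m jog '[[0.05,-0.0448,-0.0431,0,0,0,0],[0.05,-0.0448,-0.0431,0,0,0,0],[0.05,-0.0448,-0.0431,0,0,0,0],[0.05,-0.0448,-0.0431,0,0,0,0],[0.05,-0.0448,-0.0431,0,0,0,0],[0.05,-0.0448,-0.0431,0,0,0,0],[0.05,-0.0448,-0.0431,0,0,0,0],[0.05,-0.0448,-0.0431,0,0,0,0],[0.05,-0.0448,-0.0431,0,0,0,0],[0.05,-0.0448,-0.0431,0,0,0,0]]' 30
python3 -m jog '[[0.05,0,0,0,0,0,0.1735],[0.05,0,0,0,0,0,0.1735],[0.05,0,0,0,0,0,0.1735],[0.05,0,0,0,0,0,0.1735],[0.05,0,0,0,0,0,0.1735],[0.05,0,0,0,0,0,0.1735],[0.05,0,0,0,0,0,0.1735],[0.05,0,0,0,0,0,0.1735],[0.05,0,0,0,0,0,0.1735],[0.05,0,0,0,0,0,0.1735],[0.05,0,0,0,0,0,0]]'
python3 - <<'E'
from h import *
from workcell import vision,status
f=vision.grab_frame("wrist");cv2.imwrite("pics/w1.png",f["color"]);pickle.dump(f,open("w1.pkl","wb"))
s=status.state();print(s["ee_pos"],s["ee_rot"],s["qpos"],s["time_s"])
W=world(f);x,y,z=W[...,0],W[...,1],W[...,2]
for n,c in(("sel",(470,-16)),("bar",(582,4.7))):
    b=(z>117)&(z<140)&(abs(x-c[0])<45)&(abs(y-c[1])<45)
    if b.sum()>5:
        k=np.uint8(b)*255;n_,l,st,_=cv2.connectedComponentsWithStats(k);i=1+st[1:,4].argmax();b=l==i
        print(n,cv2.minAreaRect(W[b][:,:2].astype(np.float32)),np.median(z[b]),b.sum())
E
```

```text
time_s: 2.75
ee_pos: [470.8, -18.0, 405.1]
ee_rot: [180.0, 0.1, 160.2]
force: [0.6, 0.9, 0.3]
gripper_width: 50.1
time_s: 4.12
ee_pos: [470.3, -15.9, 404.8]
ee_rot: [180.0, -0.0, 61.0]
force: [-0.1, 0.7, 0.6]
gripper_width: 49.9
[470.263663   -15.90028792 404.78816069] [ 1.79997132e+02 -5.60768958e-03  6.10075060e+01] [-3.33816026e+00  8.86627091e+00  1.02497769e+02  4.09495380e-03
  6.86309478e+01  2.56528420e+01] 4.175
sel ((471.5921630859375, -15.76528549194336), (45.517967224121094, 11.96700382232666), 64.304443359375) 131.46851855335777 637
bar ((583.9990234375, 4.069991111755371), (69.74812316894531, 14.662328720092773), 10.96176528930664) 127.15159207228209 1488
```

View pics/w1.png

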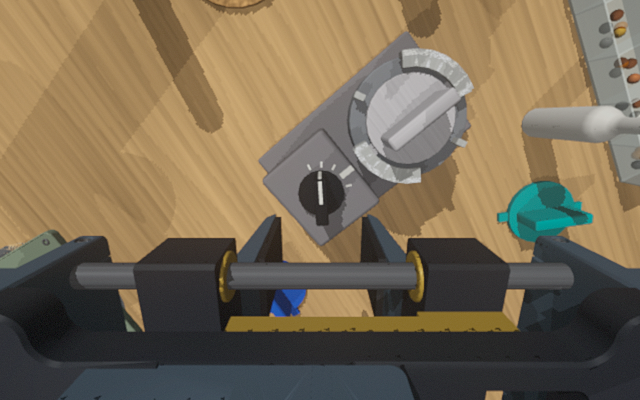

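Run:
```python
from h import *
f=pickle.load(open("w1.pkl","rb"));cv2.imwrite("pics/w1c.png",cv2.resize(f["color"][140:240,260:390],None,fx=6,fy=6,interpolation=cv2.INTER_CUBIC))
# predicted marks: direction from axis at console top, several angles
a=np.radians(10.9);c=np.array([583.5,4.4])-115*np.array([np.cos(a),np.sin(a)]);print("axis pred",c)
```

```text
axis pred [470.57474804 -17.34597594]
```

View pics/w1c.png

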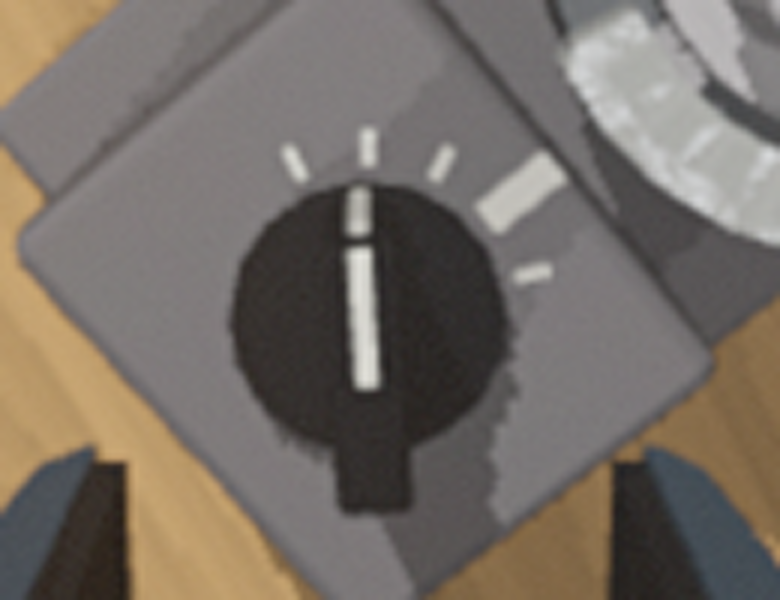

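The pointer stands at the second short mark counter-clockwise from the broad Off mark, so it needs two clicks clockwise. Now I'll go down and grip.

```bash
python3 -m jog '[[0.05,0,0.0009,0.04,0,0,-0.05],[0.05,0,0,0.04,0,0,0],[0.05,0,0,0.025,0,0,0],[0.05,0,0,0.007,0,0,0],[0.05,0,0,0,0,0,0],[0.01,0,0,0,0,0,0],[0.01,0,0,0,0,0,0],[0.01,0,0,0,0,0,0],[0.01,0,0,0,0,0,0]]' 15
```

```text
time_s: 5.3
ee_pos: [470.7, -16.1, 292.9]
ee_rot: [-179.9, -0.0, 63.7]
force: [-7.7, 5.8, 6.3]
gripper_width: 12.9
```

```bash
python3 -m jog '[[0.01,0,-0.0005,0,0,0,0],[0.01,0,0,0,0,0,0.15],[0.01,0,0,0,0,0,0.15],[0.01,0,0,0,0,0,0.15],[0.01,0,0,0,0,0,0.15],[0.01,0,0,0,0,0,0.15],[0.01,0,0,0,0,0,0.09],[0.01,0,0,0,0,0,0.08],[0.01,0,0,0,0,0,0],[0.01,0,0,0,0,0,0]]'
python3 - <<'E'
from h import *
from workcell import vision
f=vision.grab_frame("wrist");cv2.imwrite("pics/w2.png",f["color"])
E
```

```text
time_s: 6.55
ee_pos: [470.5, -16.2, 292.9]
ee_rot: [180.0, 0.0, 11.1]
force: [-3.1, 0.9, 4.2]
gripper_width: 12.1
```

View pics/w2.png

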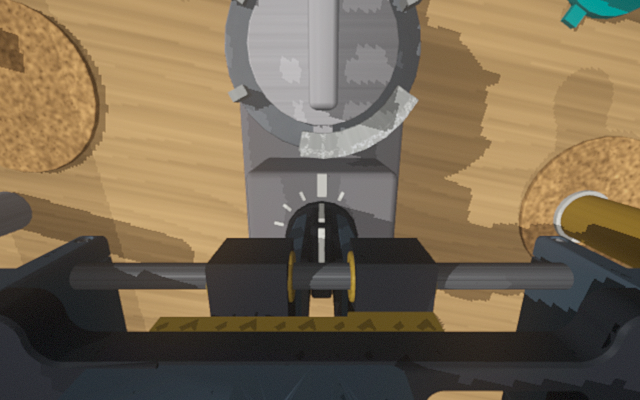

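The pointer at (322,215) now lines up with the broad Off mark at (322,185). I'll release, lift, and move over the cover.

```bash
python3 -m jog '[[0.05,0,0,0,0,0,0],[0.05,0,0,0,0,0,0],[0.05,0,0,0,0,0,0],[0.05,0,0,-0.02,0,0,0],[0.05,0,0,-0.04,0,0,0],[0.05,0,0,-0.05,0,0,0],[0.05,0.055,0.0008,0,0,0,0],[0.05,0.06,0.0007,0,0,0,0],[0.05,0,0,0,0,0,0],[0.05,0,0,0,0,0,0]]'
python3 - <<'E'
from h import *
from workcell import vision,status
s=status.state();print(s["ee_pos"],s["ee_rot"],s["time_s"])
for cam in("wrist","top"):
    f=vision.grab_frame(cam);cv2.imwrite(f"pics/{cam}3.png",f["color"])
    W=world(f);x,y,z=W[...,0],W[...,1],W[...,2]
    for n,c in(("sel",(470,-16)),("bar",(582,4.7))):
        b=(z>117)&(z<140)&(abs(x-c[0])<45)&(abs(y-c[1])<45)
        if b.sum()>5:
            k=np.uint8(b)*255;n_,l,st,_=cv2.connectedComponentsWithStats(k);i=1+st[1:,4].argmax();b=l==i
            print(cam,n,cv2.minAreaRect(W[b][:,:2].astype(np.float32)),np.median(z[b]),b.sum())
    if cam=="top":cv2.imwrite("pics/top3c.png",cv2.resize(f["color"][140:265,280:380],None,fx=6,fy=4.8,interpolation=cv2.INTER_CUBIC))
E
```

```text
time_s: 7.85
ee_pos: [583.4, 4.3, 402.0]
ee_rot: [-180.0, 0.1, 11.0]
force: [0.4, 0.8, -0.4]
gripper_width: 50.1
[583.42836159   4.34319543 401.96939988] [-1.79975875e+02  1.24037809e-01  1.10024660e+01] 7.85
wrist sel ((479.7139892578125, -15.676183700561523), (27.980060577392578, 11.205875396728516), 10.883892059326172) 131.48833125544488 323
wrist bar ((584.373291015625, 4.408365249633789), (68.95247650146484, 13.538651466369629), 11.396782875061035) 127.38149417569439 1108
top bar ((609.970458984375, 10.111705780029297), (5.681460857391357, 13.798885345458984), 11.617528915405273) 127.39030776595018 17
```

View pics/wrist3.png

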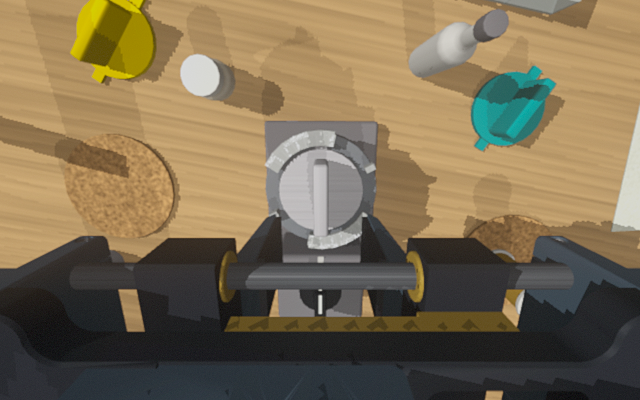

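Run:
```python
from h import *
from workcell import vision
f=vision.grab_frame("side");cv2.imwrite("pics/side3c.png",cv2.resize(f["color"][170:270,250:370],None,fx=5.9,fy=5.9,interpolation=cv2.INTER_CUBIC))
```

```text
(no output)
```

View pics/side3c.png

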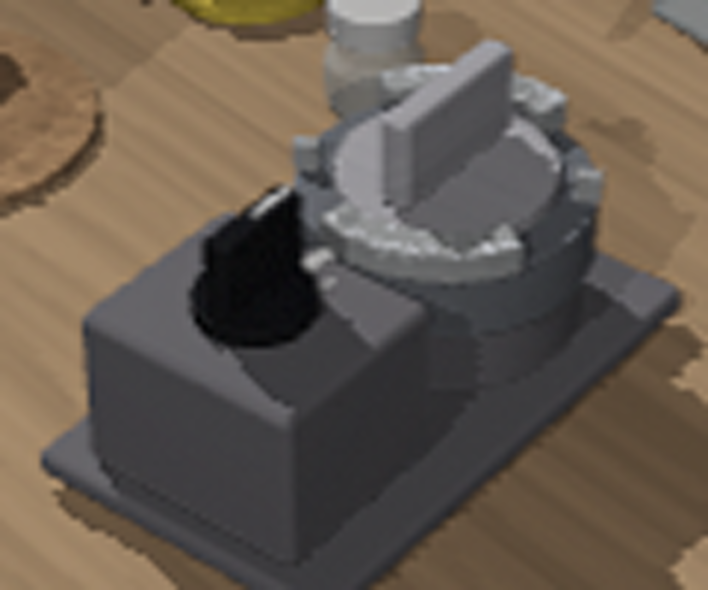

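The selector is at 10.9°, the same as the polisher yaw, so it is at Off. Now I'll go down onto the cover bar and grip.

```bash
python3 -m jog '[[0.04,0.0003,-0.0002,0.04,0,0,0],[0.04,0,0,0.04,0,0,0],[0.04,0,0,0.025,0,0,0],[0.04,0,0,0.009,0,0,0],[0.04,0,0,0,0,0,0],[0.01,0,0,0,0,0,0],[0.01,0,0,0,0,0,0],[0.01,0,0,0,0,0,0],[0.01,0,0,0,0,0,0]]' 30
```

```text
time_s: 9.12
ee_pos: [584.2, 4.7, 289.5]
ee_rot: [-180.0, -0.1, 11.0]
force: [-0.9, 1.1, 3.3]
gripper_width: 13.9
```

```bash
python3 -m jog '[[0.01,0,0,0,0,0,-0.1],[0.01,0,0,0,0,0,-0.13],[0.01,0,0,0,0,0,-0.13],[0.01,0,0,0,0,0,-0.13],[0.01,0,0,0,0,0,0]]'
```

```text
time_s: 9.75
ee_pos: [584.3, 4.6, 289.4]
ee_rot: [180.0, -0.1, 39.0]
force: [1.0, 0.9, 5.2]
gripper_width: 13.8
```

```bash
python3 -m jog '[[0.01,0,0,0,0,0,-0.15],[0.01,0,0,0,0,0,-0.15],[0.01,0,0,0,0,0,-0.15],[0.01,0,0,0,0,0,-0.15],[0.01,0,0,0,0,0,-0.15],[0.01,0,0,0,0,0,-0.15],[0.01,0,0,0,0,0,-0.15],[0.01,0,0,0,0,0,-0.035],[0.01,0,0,0,0,0,0],[0.01,0,0,0,0,0,0]]'
python3 - <<'E'
from h import *
from workcell import vision
for c in("side","wrist"):
    f=vision.grab_frame(c);cv2.imwrite(f"pics/{c}4.png",f["color"] if c=="wrist" else cv2.resize(f["color"][130:270,230:390],None,fx=4,fy=4))
E
```

```text
time_s: 11.0
ee_pos: [584.3, 4.9, 289.5]
ee_rot: [179.9, -0.0, 101.1]
force: [0.3, 1.1, 5.0]
gripper_width: 14.4
```

View pics/side4.png

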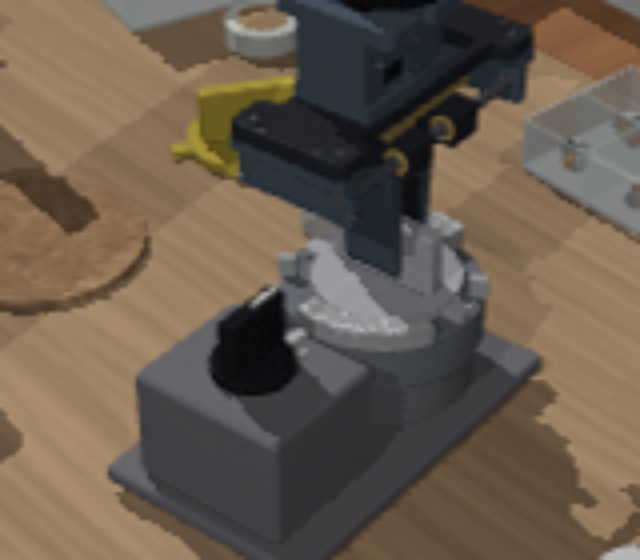

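View pics/wrist4.png

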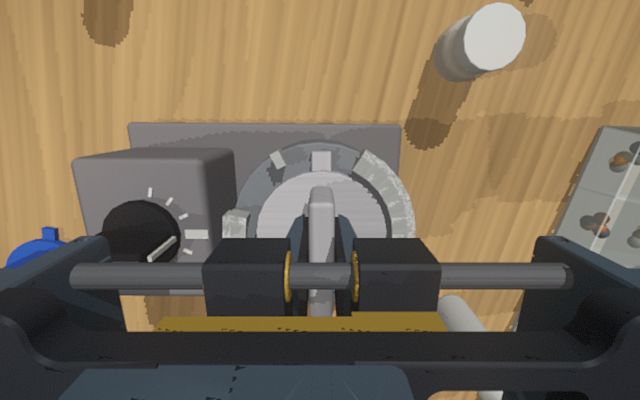

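Run:
```python
from h import *
from workcell import vision
for cam in("wrist","side"):
    f=vision.grab_frame(cam)
    W=world(f);x,y,z=W[...,0],W[...,1],W[...,2]
    b=(z>126)&(z<136)&(abs(x-470)<30)&(abs(y+16)<30)
    print(cam,b.sum(),cv2.minAreaRect(W[b][:,:2].astype(np.float32)))
    g=f["color"].astype(int).min(-1)
    w=b&(g>90)
    if w.sum()>3:
        p=W[w][:,:2];print(w.sum(),p.mean(0),cv2.fitLine(p.astype(np.float32),cv2.DIST_L2,0,.01,.01).ravel())
    r=(slice(170,280),slice(80,240)) if cam=="wrist" else (slice(190,240),slice(260,330))
    k=5 if cam=="wrist" else 10
    cv2.imwrite(f"pics/{cam}5.png",cv2.resize(f["color"][r],None,fx=k,fy=k,interpolation=cv2.INTER_CUBIC))
```

```text
wrist 463 ((483.8567810058594, -10.489282608032227), (22.29290199279785, 7.7513251304626465), 2.3607115745544434)
6 [493.51290438 -12.14179463] [ 9.0492958e-01 -4.2556131e-01  4.9351291e+02 -1.2141794e+01]
side 108 ((468.0708923339844, -17.72272300720215), (46.83572769165039, 13.98638916015625), 13.505138397216797)
12 [479.46940392 -14.53293991] [ 9.697851e-01  2.439609e-01  4.794694e+02 -1.453294e+01]
```

View pics/wrist5.png

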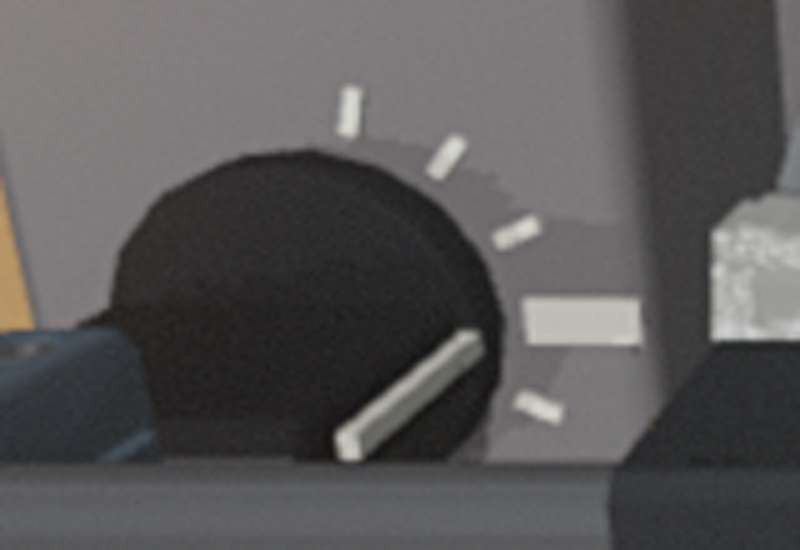

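View pics/side5.png

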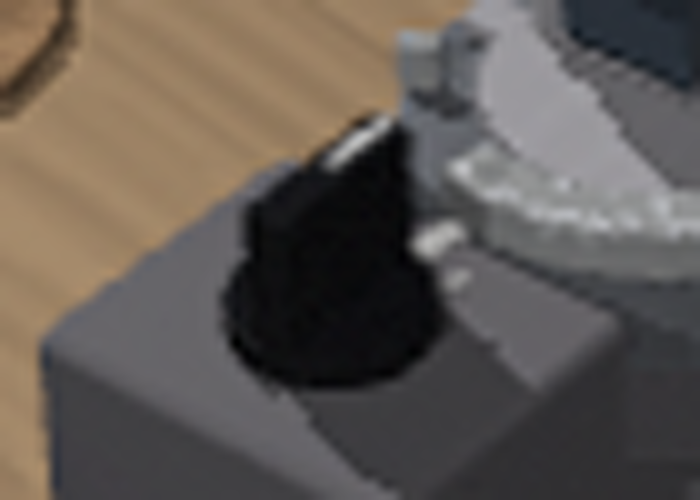

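The selector bar still measures 11–13° in the side view. The slanted white line in the wrist view is the stripe down the bar's end. The cover is turned 90°, so I'll lift straight up.

```bash
python3 -m jog '[[0.01,0,0,-0.01,0,0,0],[0.01,0,0,-0.02,0,0,0],[0.01,0,0,-0.03,0,0,0],[0.01,0,0,-0.04,0,0,0],[0.01,0,0,-0.02,0,0,0],[0.01,0,0,0,0,0,0]]' 40
python3 - <<'E'
from h import *
from workcell import vision
f=vision.grab_frame("side");cv2.imwrite("pics/side6.png",f["color"])
E
```

```text
time_s: 11.95
ee_pos: [584.1, 4.5, 410.2]
ee_rot: [179.8, 0.0, 101.2]
force: [0.9, -0.9, -2.4]
gripper_width: 13.9
```

View pics/side6.png

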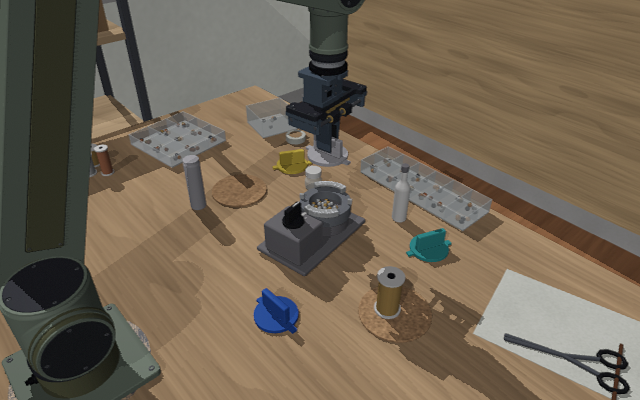

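The cover hangs level in the gripper at (325,152) and the drum is open at (328,205). Now I'll move over the mat and turn the bar towards the can.

```bash
python3 -m jog '[[0.01,0.03,-0.0022,0,0,0,0],[0.01,0.05,-0.0037,0,0,0,0],[0.01,0.05,-0.0037,0,0,0,0],[0.01,0.05,-0.0037,0,0,0,0],[0.01,0.05,-0.0037,0,0,0,0],[0.01,0.03,-0.0022,0,0,0,0],[0.01,0.01,-0.0006,0,0,0,0],[0.01,0,0,0,0,0,0]]'
python3 -m jog '[[0.01,0,0,0,0,0,-0.12],[0.01,0,0,0,0,0,-0.17],[0.01,0,0,0,0,0,-0.17],[0.01,0,0,0,0,0,-0.17],[0.01,0,0,0,0,0,-0.17],[0.01,0,0,0,0,0,-0.17],[0.01,0,0,0,0,0,-0.17],[0.01,0,0,0,0,0,-0.17],[0.01,0,0,0,0,0,-0.08],[0.01,0,0,0,0,0,0],[0.01,0,0,0,0,0,0]]'
python3 - <<'E'
from h import *
from workcell import vision,status
s=status.state();print(s["ee_pos"],s["ee_rot"],s["qpos"])
f=vision.grab_frame("wrist");cv2.imwrite("pics/w7.png",f["color"])
f=vision.grab_frame("side");cv2.imwrite("pics/side7.png",f["color"])
f=vision.grab_frame("wrist");W=world(f)
x,y,z=W[...,0],W[...,1],W[...,2]
for d in vision.find_in("wrist","can")+vision.find_in("wrist","mat_free"):print(d)
b=(z>135)&(z<145)&(abs(y-267)<40)&(abs(x-395)<40)
if b.sum()>5:print("can top",b.sum(),cv2.minEnclosingCircle(W[b][:,:2].astype(np.float32)))
E
```

```text
time_s: 13.0
ee_pos: [512.0, 265.5, 407.6]
ee_rot: [-179.9, 0.1, 101.3]
force: [0.6, -0.8, -2.0]
gripper_width: 14.2
time_s: 14.38
ee_pos: [512.4, 264.7, 408.6]
ee_rot: [-180.0, -0.0, -179.3]
force: [-0.4, -0.6, -2.2]
gripper_width: 13.8
[512.35510708 264.74052648 408.58038419] [-1.79981178e+02 -1.63113854e-02 -1.79265620e+02] [ 2.61859017e+01  1.83401960e+01  8.90378284e+01 -1.04618925e-02
  7.26447930e+01 -6.45453580e+01]
{'location': [405.7, 275.3, 147.8], 'p': 0.87}
{'location': [483.2, 272.9, 7.9], 'p': 0.91}
can top 1912 ((401.094482421875, 279.5871887207031), 19.054250717163086)
```

View pics/w7.png

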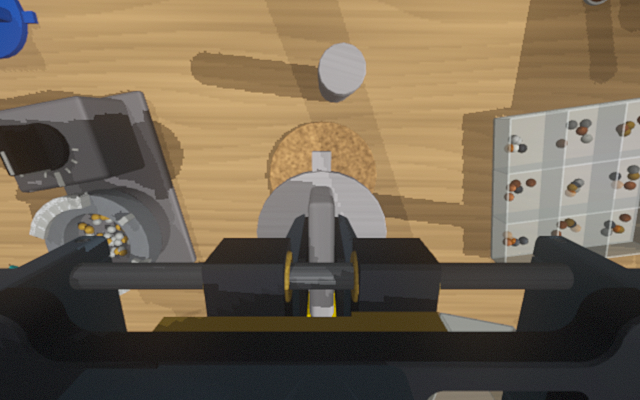

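View pics/side7.png

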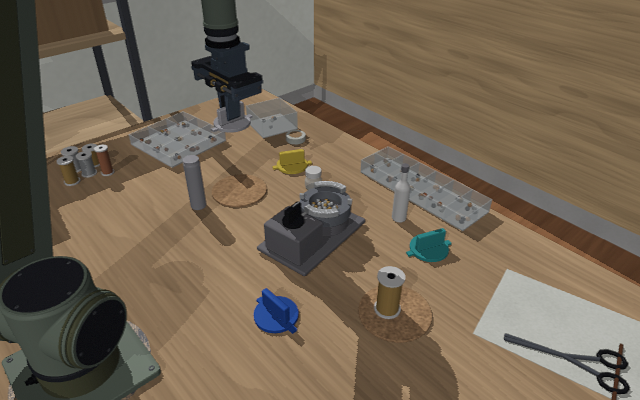

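Run:
```python
from h import *
from workcell import vision
from scipy.optimize import least_squares
f=pickle.load(open("top0.pkl","rb"));W=world(f);x,y,z=W[...,0],W[...,1],W[...,2]
b=(z>136)&(z<145)&(abs(y-267)<50)&(abs(x-395)<50)
print("top can",b.sum(),cv2.minEnclosingCircle(W[b][:,:2].astype(np.float32)))
f2=vision.grab_frame("wrist")
def fit(f,label):
    W=world(f);s=vision.silhouettes(label,"mat_free")
    M=s[0]["pixels"].astype(np.uint8)
    c=max(cv2.findContours(M,cv2.RETR_EXTERNAL,cv2.CHAIN_APPROX_NONE)[0],key=len)[:,0]
    P=W[c[:,1],c[:,0]];ok=abs(P[:,2]-5)<6;P=P[ok]
    r=least_squares(lambda q:np.hypot(P[:,0]-q[0],P[:,1]-q[1])-72,[512,266],loss="soft_l1",f_scale=1.5)
    print(label,s[0]["p"],len(P),r.x,np.median(abs(r.fun)))
fit(f2,"wrist")
f=vision.grab_frame("side");fit(f,"side")
z=W[...,2]
```

```text
top can 251 ((400.01141357421875, 279.310302734375), 19.164894104003906)
wrist 0.83 238 [517.23900092 266.71117126] 1.4504705114264311
side 0.97 124 [514.01293725 263.81112687] 2.7467712626428593
```

The estimates of the mat centre agree at about (513.5, 266). The can stands at (400, 279), and the body is turned narrow side towards it. Now I'll lower the cover.

```bash
python3 -m jog '[[0.01,-0.001,0.0012,0.04,0,0,0],[0.01,0,0,0.05,0,0,0],[0.01,0,0,0.04,0,0,0],[0.01,0,0,0.03,0,0,0],[0.01,0,0,0.02,0,0,0],[0.01,0,0,0.006,0,0,0],[0.01,0,0,0,0,0,0],[0.01,0,0,0,0,0,0]]'
```

```text
time_s: 15.82
ee_pos: [513.5, 267.0, 223.9]
ee_rot: [179.9, 0.1, -179.1]
force: [-0.1, 0.8, -0.8]
gripper_width: 14.0
```

```bash
python3 -m jog '[[0.01,0,0,0.003,0,0,0],[0.01,0,0,0.003,0,0,0],[0.01,0,0,0,0,0,0]]';python3 -m jog '[[0.01,0,0,0.001,0,0,0],[0.01,0,0,0.001,0,0,0],[0.01,0,0,0,0,0,0]]'
```

```text
time_s: 16.2
ee_pos: [512.9, 266.7, 216.6]
ee_rot: [-180.0, -0.0, -179.1]
force: [-0.1, -1.0, -2.3]
gripper_width: 13.9
time_s: 16.58
ee_pos: [513.1, 266.8, 215.5]
ee_rot: [180.0, 0.0, -179.1]
force: [-1.2, -0.6, 5.4]
gripper_width: 13.5
```

The vertical force rose from −2 to +5 N at the expected height, so the cover is touching the mat. I'll check the picture and then release.

Run:
```python
from h import *
from workcell import vision
f=vision.grab_frame("side");cv2.imwrite("pics/side8.png",cv2.resize(f["color"][80:230,150:310],None,fx=4,fy=4))
```

```text
(no output)
```

View pics/side8.png

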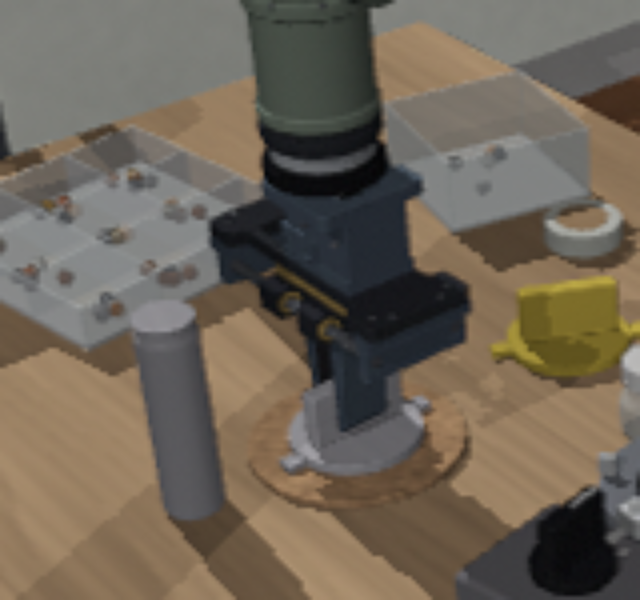

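The cover lies flat on the mat, with the can upright and clear. I'll open, back straight up, and check.

```bash
python3 -m jog '[[0.04,0,0,0,0,0,0],[0.04,0,0,0,0,0,0],[0.04,0,0,0,0,0,0],[0.04,0,0,0,0,0,0],[0.04,0,0,-0.02,0,0,0],[0.04,0,0,-0.04,0,0,0],[0.04,0,0,-0.05,0,0,0],[0.04,0,0,-0.05,0,0,0],[0.04,0,0,-0.03,0,0,0],[0.04,0,0,0,0,0,0],[0.04,0,0,0,0,0,0]]'
python3 - <<'E'
from h import *
from workcell import vision,status
W0=world(pickle.load(open("top0.pkl","rb")))
for cam in("side","wrist","top"):
    f=vision.grab_frame(cam);cv2.imwrite(f"pics/{cam}9.png",f["color"])
    W=world(f);x,y,z=W[...,0],W[...,1],W[...,2]
    for n,c,lo in(("sel",(470,-16),126),("cover bar",(513,266),45)):
        b=(z>lo)&(z<lo+15)&(abs(x-c[0])<45)&(abs(y-c[1])<45)
        if b.sum()>5:print(cam,n,b.sum(),np.median(z[b]),z[b].std(),cv2.minAreaRect(W[b][:,:2].astype(np.float32)))
    for l in("spool","bottle","jar","can"):
        for d in vision.find_in(cam,l)[:1]:print(cam,l,d)
E
```

```text
time_s: 18.0
ee_pos: [512.7, 266.6, 403.4]
ee_rot: [-179.9, -0.1, -179.1]
force: [-0.1, 0.8, 0.1]
gripper_width: 40.1
side sel 105 131.01808823406714 2.1073492820225566 ((469.71148681640625, -17.441747665405273), (46.608245849609375, 13.955090522766113), 12.721247673034668)
side cover bar 140 52.40294321166772 3.2194451758321256 ((512.1214599609375, 262.7438659667969), (71.27845001220703, 16.919143676757812), 0.6325766444206238)
side spool {'location': [491.0, -280.2, 68.0], 'p': 0.74}
side bottle {'location': [733.0, -96.9, 72.8], 'p': 0.72}
side jar {'location': [666.6, 140.5, 44.2], 'p': 0.55}
wrist sel 443 130.35697435831946 2.023200874117488 ((474.46826171875, -9.757205963134766), (12.147299766540527, 38.50346755981445), 83.44994354248047)
wrist cover bar 686 53.29042335874129 1.12543306538795 ((515.42822265625, 266.3079528808594), (69.1048583984375, 13.206806182861328), 1.0822315216064453)
wrist can {'location': [400.9, 273.3, 145.8], 'p': 0.8}
top sel 115 131.6052274204594 1.7473888506607456 ((469.95928955078125, -16.38387107849121), (43.8767204284668, 11.900513648986816), 11.025571823120117)
top cover bar 103 53.258743082371666 1.8942755309369055 ((501.2118835449219, 265.4975280761719), (41.248409271240234, 14.30061149597168), 0.34493502974510193)
top spool {'location': [496.9, -261.9, 96.1], 'p': 0.96}
top bottle {'location': [734.7, -84.9, 98.3], 'p': 0.78}
top jar {'location': [666.5, 149.6, 54.3], 'p': 0.57}
top can {'location': [401.4, 270.7, 125.2], 'p': 0.97}
```

View pics/side9.png

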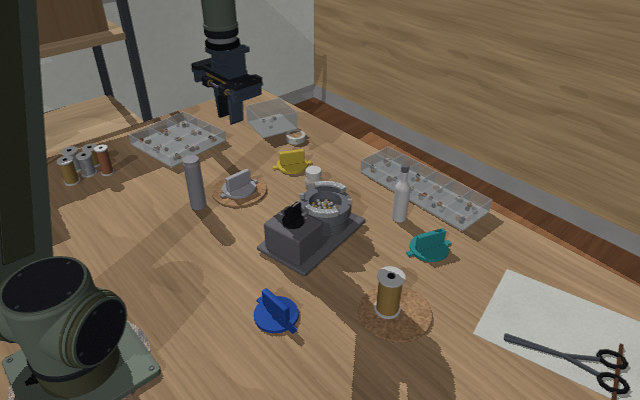

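View pics/wrist9.png

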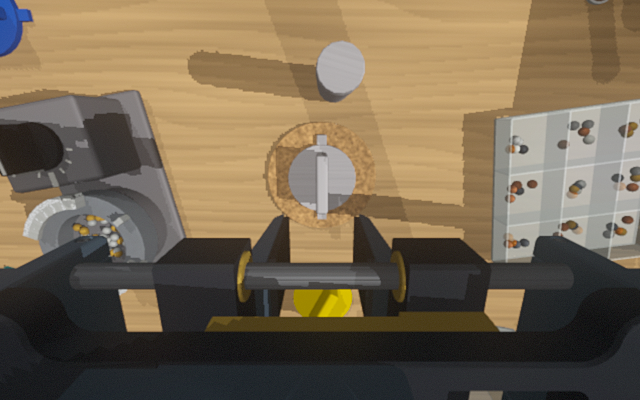

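The cover is centred on the mat at (322,178) in the wrist view. Its bar top is 53–54 mm above the table, as it should be when lying flat (6 + 48). The selector is at 11°, which is Off, and the other objects haven't moved.

```bash
python3 -c "
from workcell import ticket;print(ticket.job_done())"
```

```text
the job is handed in; nothing more can be done
None
```

I handed the job in at about 18 s of robot time; no verdict is reported. The selector is at Off, and the cover lies flat near the middle of the empty cork mat.

**What I did:** I turned the selector two clicks clockwise to Off. I then twisted the cover 90° counter-clockwise and lifted it straight off. I lowered it onto the mat until the force showed contact, released it and backed away.

**Last checks:**
- **Selector:** it measured 11.0° in the top view against a polisher yaw of about 10.9°. The side view gave 12.7°, which is still within tolerance.
- **Cover:** its top was 52–53 mm above the table, where 54 is expected when it lies flat. Its centre was at about (512–515, 263–266), against a mat centre of about (513, 266).
- **Other objects:** the spool, bottle, jar and can were found where they started, to within a few mm.
- **Gripper:** it was clear of everything at the end.

**Readings that disagreed:**
- **Mat centre:** the estimates from the three cameras spread by about 5 mm. The wrist camera, with the mat partly hidden, gave x = 517.
- **Final top view:** the arm hid part of the bar, so its 501 for the bar's x is not meaningful.
- **Final wrist view:** the selector was also partly hidden there, and I disregarded its angle of about −7°.

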